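Rock the covers on the surface plate and reject the bowed one

ROBOT

A 6-joint arm with a two-finger parallel gripper is mounted at the origin on the work surface. World frame = base frame: x ahead of the robot, y to its left, z up, the work surface at z = 0. Lengths are in mm, angles in rad, forces in N, time in s.
With the tool pointing down it reaches from about 350 to 725 mm from the base axis. Payload 6 kg.
Tool frame: the origin (TCP) lies midway between the tips of the shut fingers; the grasp point (between the pads) lies 19 mm behind it; z points along the fingers, y is the line along which they close (so a half turn about z gives the same grasp; the last joint's range is limited). The gripper opens to 85 mm and grips with 20 to 120 N. Pads are 22 mm wide; open, the fingers measure 114 mm over their backs; the gripper's body (76 mm by 85 mm) begins 54 mm behind the grasp point. The pads swing forward as they close: fully open they stand 13 mm farther back than shut.
Start: joints at [1.576, 0.04, 0.085, 0, -1.615, -0.334], TCP at [193.718, 567.844, 231.261] pointing down, gripper open.
Joint ranges: [-2.56, 2.56], [-1.29, 2.01], [-1.08, 1.49], [-3.29, 1.98], [-2.81, -0.18], [-2.99, 2.99]. Speed limits (rad/s): [2.57, 2.57, 3.01, 3.14, 3.14, 3.14].

INTERFACE

Orientations are given as [roll, pitch, yaw] about the fixed x, y, z axes, in that order (R = Rz(yaw) Ry(pitch) Rx(roll)).
In Python, from plant import manip, read_camera, silhouettes, mark_of gives the robot as it stands.
- The arm moves only by the tool move_arm, never from a script. Its argument "rows" is text: rows parted by semicolons, each of 6 numbers parted by spaces: the shift along the world's x, y, z in units of 100 mm (1.0 is 100 mm), then the turn, a rotation vector about the world's x, y, z in units of 60 degrees (1.0 is 60 degrees). In form: tx ty tz wx wy wz; .... A call has exactly 10 rows; each row is the pose to reach, as a shift and turn from the pose commanded when the call began; what a row does not reach only later rows make up. A row lasts 1/12 s, in which the tool goes at most 41.7 mm and 7.16 degrees, less where a joint would pass 70% of its speed; a pose out of reach is approached as far as the arm can. A call with a number of a shift or a turn outside -1 to 1 is refused whole. A call with a gripper value outside its range is refused whole. "fingers" is the opening, from 0 (shut) to 1 (fully open), set as the call begins (left out, the last holds). The fingers move at their own pace and stop on an object; the grip force is fixed at half the most. Time passes only in rows, so rows that repeat a pose let the fingers close, or fill a call up. It gives the time, the measured TCP pose, the force, the opening and the grip force at its end, in the units of the state.
- manip.get_state(): the state, without advancing time (a new reading comes with each control period).
- read_camera(name): name is "side" or "top"; returns a dict with "color" (420x560x3 uint8, red, green, blue), "intrinsics" (3x3 intrinsics, pixels), "rvec" (rotation vector, rad) and "tvec" (3), from world to camera coordinates, as OpenCV has them. Camera axes: x right, y down, z forward; pixel columns grow to the right and rows downward; lengths in mm; the calibration is good to about 2 mm. A picture is of the moment at which its call begins. There is no depth.
- manip.close_job(): hands the job in; it is judged then, once.
Trained networks look in the newest picture that a camera, given by its name, has taken for a name from the list of things; names that differ only in an ending like _2 or _b are one class to them, and where a whole thing is asked for, a point or a joint stands for the part that bears it (a point fixed in the world has none). Each returns a list of dicts, best first, with "p" (0 to 1); they miss things now and then, are a little off and sometimes report something else, mostly with a low value. They report only what shows in the picture. A call takes as long as a camera call. They do not tell look-alikes from the thing itself.
- silhouettes(camera, target): "mask" (420x560 bool, what is visible of it).
- mark_of(camera, target): "point" ([x, y, z] in mm, in the coordinates of the camera as it stood for that picture, good to about 4 mm: a listed point, or the origin of a listed thing).
The state is a dict: "clock": time; "joints": joint angles; "dq": joint speeds; "joint_torque": joint torques, N m; "tcp_pos": TCP position; "tool_rot": TCP orientation; "force": force on the tool from outside, world axes, zero at the start; "torque": the same for the moment, N m; "finger_gap": finger opening in mm; "gripper_force": force on a finger pad.
Only numpy, scipy, OpenCV 4.12 (cv2) and the standard library are available. Lean on these libraries where they do the work, as an engineer would, in place of code of your own. Each camera call takes 0.05 s, during which the arm holds its last target. There are 200 camera calls.

TASK

One of the three aluminium covers on the granite surface plate is bowed: find it by pressing gently (slowly, well under 20 N) on the ends of the covers to feel and see which one rocks. Rock the bowed one fully to and fro on the plate, first blue-dot end down, then the other end down, holding each for about a second. Then lift it by its grip block and set it down flat on the two strips inside the red tray without dropping it; leave the flat covers and everything else where they are.

Things in the scene. Friction and masses are not known exactly. Their poses are not given: they have to be found in the camera images.
- surface_plate: Dark granite surface plate, fixed, 280 (x) x 380 (y) mm, its flat top 50 mm above the origin, which lies at the centre of its underside on the bench. Pressed with 1 to 2 N near one end, a bowed cover rocks until that end meets the plate (tilt about 0.075 rad) and swings back when let go; a flat cover stays level. Pressed at an end, no cover may bear on the plate with over 20 N, its weight (up to 3.6 N) included.
- cover_a: Aluminium cover, 140 (own x) x 70 (own y) mm, 5 to 13 mm thick (they differ, unmeasured), 0.22 to 0.37 kg, level on the surface plate. Blue dot, 18 mm, on its top, 60 mm from its middle towards +x. Origin: centre of its underside, z up. Black grip block on its middle: 36 (x) x 16 (y) mm, top 40 mm over the origin. The bowed cover (any of the three) rests on a strip 15 mm either side of its middle, both ends 4 mm clear.
- cover_b: Aluminium cover, 140 (own x) x 70 (own y) mm, 5 to 13 mm thick (they differ, unmeasured), 0.22 to 0.37 kg, level on the surface plate. Blue dot, 18 mm, on its top, 60 mm from its middle towards +x. Origin: centre of its underside, z up. Black grip block on its middle: 36 (x) x 16 (y) mm, top 40 mm over the origin. The bowed cover (any of the three) rests on a strip 15 mm either side of its middle, both ends 4 mm clear.
- cover_c: Aluminium cover, 140 (own x) x 70 (own y) mm, 5 to 13 mm thick (they differ, unmeasured), 0.22 to 0.37 kg, level on the surface plate. Blue dot, 18 mm, on its top, 60 mm from its middle towards +x. Origin: centre of its underside, z up. Black grip block on its middle: 36 (x) x 16 (y) mm, top 40 mm over the origin. The bowed cover (any of the three) rests on a strip 15 mm either side of its middle, both ends 4 mm clear.
- red_tray: Open shallow red tray, fixed to the bench, 180 (x) x 110 (y) x 25 mm high outside, walls and floor 5 mm. Two black rubber strips, 8 mm wide, run across its floor (along y) at x = -55 and +55 mm; the cover, lengthwise, lies on them, their tops 15 mm above the origin, which lies at the centre of the tray's underside.
- blue_bin: Bystander, to be left alone: open blue parts bin, fixed, 200 (x) x 130 (y) x 60 mm high. Origin at the centre of its underside.
- cleaner: Bystander, to be left alone: white upright bottle, 56 mm across, 130 mm high. Origin at the centre of its foot.
- spool: Bystander, to be left alone: orange spool, 80 mm across, 45 mm high. Origin at the centre of its underside.
- driver: Bystander, to be left alone: yellow-handled screwdriver lying on the bench, about 200 mm long. Origin on its underside near its middle.
Mind the look-alikes: they are no part of the job. Leave any green or yellow look-alike of the cover_a alone.

How it is judged (in metres and radians):
On the way, in this order (a step that is already met when the one before it is completed fails the run):
1. the bowed cover, still on the surface plate, is pressed with the fingers at its blue-dot end until it has rocked that way by over 0.055 rad, and held so for half a second (((angle between cover_a's own x axis and vertical above 1.626 rad and angle between cover_a's own z axis and vertical below 0.11 rad and contact force between the fingers and cover_a above 0.5 N and contact force between cover_a and surface_plate above 1 N) or (angle between cover_b's own x axis and vertical above 1.626 rad and angle between cover_b's own z axis and vertical below 0.11 rad and contact force between the fingers and cover_b above 0.5 N and contact force between cover_b and surface_plate above 1 N) or (angle between cover_c's own x axis and vertical above 1.626 rad and angle between cover_c's own z axis and vertical below 0.11 rad and contact force between the fingers and cover_c above 0.5 N and contact force between cover_c and surface_plate above 1 N))), for 0.5 s.
2. then it is pressed at the end without the dot until it has rocked that way by over 0.055 rad, and held so for half a second (((angle between cover_a's own x axis and vertical below 1.516 rad and angle between cover_a's own z axis and vertical below 0.11 rad and contact force between the fingers and cover_a above 0.5 N and contact force between cover_a and surface_plate above 1 N) or (angle between cover_b's own x axis and vertical below 1.516 rad and angle between cover_b's own z axis and vertical below 0.11 rad and contact force between the fingers and cover_b above 0.5 N and contact force between cover_b and surface_plate above 1 N) or (angle between cover_c's own x axis and vertical below 1.516 rad and angle between cover_c's own z axis and vertical below 0.11 rad and contact force between the fingers and cover_c above 0.5 N and contact force between cover_c and surface_plate above 1 N))), for 0.5 s.
At the end, for the whole second after the job is handed in: The bowed cover lies level and at rest on the two strips in the red tray, its middle within 30 mm of the tray's and hanging over 1.5 mm below the tops of the strips (as only the bowed one does; tilt under 0.08 rad), and the two flat covers lie level where they began, within 30 mm (((horizontal distance between cover_a and red_tray below 0.03 m and z of cover_a in the frame of red_tray between 0.009 and 0.0135 m and angle between cover_a's own z axis and vertical below 0.08 rad and linear speed of cover_a below 0.02 m/s and angular speed of cover_a below 0.2 rad/s and distance of each of cover_b, cover_c from where it was at the start of the episode below 0.03 m and angle between each of cover_b, cover_c's own z axis and vertical below 0.1 rad) or (horizontal distance between cover_b and red_tray below 0.03 m and z of cover_b in the frame of red_tray between 0.009 and 0.0135 m and angle between cover_b's own z axis and vertical below 0.08 rad and linear speed of cover_b below 0.02 m/s and angular speed of cover_b below 0.2 rad/s and distance of each of cover_a, cover_c from where it was at the start of the episode below 0.03 m and angle between each of cover_a, cover_c's own z axis and vertical below 0.1 rad) or (horizontal distance between cover_c and red_tray below 0.03 m and z of cover_c in the frame of red_tray between 0.009 and 0.0135 m and angle between cover_c's own z axis and vertical below 0.08 rad and linear speed of cover_c below 0.02 m/s and angular speed of cover_c below 0.2 rad/s and distance of each of cover_a, cover_b from where it was at the start of the episode below 0.03 m and angle between each of cover_a, cover_b's own z axis and vertical below 0.1 rad))); the robot touches nothing.
It fails at once if a cover bears on the surface plate with more than 20 N while the gripper is over its end part (over 30 mm from its middle) ((contact force between cover_a and surface_plate above 20 N and horizontal distance between the grasp point and cover_a above 0.03 m) or (contact force between cover_b and surface_plate above 20 N and horizontal distance between the grasp point and cover_b above 0.03 m) or (contact force between cover_c and surface_plate above 20 N and horizontal distance between the grasp point and cover_c above 0.03 m)).
It fails at once if more than one cover is shifted by over 30 mm (distance of each of cover_b, cover_c from where it was at the start of the episode above 0.03 m or distance of each of cover_a, cover_c from where it was at the start of the episode above 0.03 m or distance of each of cover_a, cover_b from where it was at the start of the episode above 0.03 m).
It fails at once if a cover is let go over the tray more than 15 mm above its strips ((horizontal distance between cover_a and red_tray below 0.12 m and z of cover_a in the frame of red_tray above 0.03 m and contact force between the fingers and cover_a below 0.05 N) or (horizontal distance between cover_b and red_tray below 0.12 m and z of cover_b in the frame of red_tray above 0.03 m and contact force between the fingers and cover_b below 0.05 N) or (horizontal distance between cover_c and red_tray below 0.12 m and z of cover_c in the frame of red_tray above 0.03 m and contact force between the fingers and cover_c below 0.05 N)).
It fails at once if the bottle, the spool or the screwdriver is shifted by more than 30 mm (distance of any of cleaner, spool, driver from where it was at the start of the episode above 0.03 m).
It also fails if it takes over 72 s, if anything falls off the work surface, if the arm or the gripper's body presses on something with over 40 N, if the wrist force passes 120 N, or if a joint passes its speed limit or range.

## Working session

There is one attempt and no reset: what is moved stays moved. The work goes in short steps, Python scripts to look and compute and a tool call to move; the robot and the scene stay as the last step left them, time stands still between calls to the robot, and variables do not carry over. Pictures are saved under pics/ and viewed, at most 10 in all, crops included, and the job is handed in when it is done.

Besides the shell and the picture viewer there is one more tool, called after "Call:" as name(argument=value, ...) on one line, values as JSON. move_arm: Moves the arm, as the interface text tells. Shifts and turns lie within -1 to 1; 1 stands for 100 mm of shift or 60 degrees of turn. Its arguments: {"type":"object","properties":{"rows":{"type":"string"},"fingers":{"type":"number"}},"required":["rows"]}

```bash
ls; mkdir -p pics; cat > h.py <<'E'
import numpy as np, cv2
from plant import manip, read_camera, silhouettes, mark_of
def cam(n):
    c=read_camera(n); R=cv2.Rodrigues(np.array(c['rvec'],float))[0]; t=np.array(c['tvec'],float).ravel()
    return c['color'],np.array(c['intrinsics'],float),R,t
def ray(px,K,R,t,z):
    d=R.T@np.linalg.solve(K,[px[0],px[1],1]); o=-R.T@t
    return o+d*(z-o[2])/d[2]
def proj(p,K,R,t):
    q=K@(R@np.array(p,float)+t); return q[:2]/q[2]
def save(n,im): cv2.imwrite('pics/'+n+'.png',im[:,:,::-1])
E
python3 - <<'E'
from h import *
print(manip.get_state())
ims=[]
for n in ['top','side']:
    im,K,R,t=cam(n); save(n+'0',im); print(n,'campos',-R.T@t)
    for o in ['surface_plate','cover_a','red_tray','blue_bin','cleaner','spool','driver']:
        for m in mark_of(n,o): 
            p=R.T@(np.array(m['point'])-t); print(o,round(m['p'],2),p.round(),proj(p,K,R,t).round())
E
```

```text
pics
{'clock': 0.0, 'joints': array([ 1.57569337e+00,  4.08200489e-02,  8.38265337e-02, -4.96287606e-04,
       -1.61548952e+00, -3.33691817e-01]), 'dq': array([-7.27379583e-05, -4.92811313e-04, -1.86415274e-03,  1.26511905e-03,
       -6.45458735e-04,  6.84150699e-04]), 'joint_torque': array([-1.17014501e-03, -3.68205285e+01,  3.47410440e+01,  6.93227872e+00,
       -5.53484657e-03, -2.85502800e-06]), 'tcp_pos': array([193.55088884, 567.58343004, 230.27644627]), 'tool_rot': array([ 3.13983659e+00, -8.39715992e-05, -3.28772950e-01]), 'force': array([-0.14541572,  0.58652343, -0.05052341]), 'torque': array([-0.02883361,  0.01807397,  0.01802272]), 'gripper_force': 0.0, 'finger_gap': 85.34139811454722}
top campos [ 294.86714496  -95.99850411 1206.40505904]
surface_plate 0.79 [554. -13.  -2.] [242. 213.]
cover_a 0.95 [552. 108.  50.] [193. 212.]
cover_a 0.91 [564. -17.  49.] [242. 205.]
cover_a 0.82 [ 688. -371.   -3.] [372. 155.]
cover_a 0.64 [ 492. -572.    0.] [457. 221.]
cover_a 0.58 [ 290. -210.   -1.] [325. 309.]
cover_a 0.56 [ 568. -135.   46.] [288. 200.]
red_tray 0.96 [504. 364
[... 367 characters left out ...]
67. 257.]
cover_a 0.98 [557. -14.  48.] [265. 240.]
cover_a 0.94 [ 688. -368.    4.] [257. 171.]
cover_a 0.82 [ 563. -135.   52.] [276. 209.]
cover_a 0.8 [ 275. -209.    0.] [387. 226.]
cover_a 0.78 [550. 109.  53.] [253. 276.]
cover_a 0.78 [ 490. -569.    1.] [330. 149.]
red_tray 0.84 [504. 370.  -4.] [233. 404.]
blue_bin 0.73 [780. -47.  -2.] [188. 231.]
blue_bin 0.73 [767. 180.  -3.] [151. 296.]
blue_bin 0.64 [ 442. -370.    1.] [335. 183.]
blue_bin 0.44 [550. -11.  -5.] [268. 257.]
cleaner 0.74 [ 772. -147.    1.] [205. 208.]
spool 0.69 [551. -11.  -0.] [268. 256.]
spool 0.28 [ 772. -152.   -1.] [206. 208.]
driver 0.67 [779. -49.  -1.] [188. 230.]
driver 0.55 [767. 181.  -1.] [151. 296.]
```

```bash
python3 - <<'E'
from h import *
for n,(x,y,w,hh) in dict(top=(30,130,320,200),side=(120,190,320,220)).items():
    im=cv2.imread(f'pics/{n}0.png'); cv2.imwrite(f'pics/{n}0c.png',cv2.resize(im[y:y+hh,x:x+w],None,fx=2.5,fy=2.5,interpolation=cv2.INTER_CUBIC))
# blue-dot, grip block and tray measurements in top
im,K,R,t=cam('top'); hsv=cv2.cvtColor(im,cv2.COLOR_RGB2HSV)
b=cv2.inRange(hsv,(95,110,50),(130,255,255))
n,l,s,c=cv2.connectedComponentsWithStats(b)
for i in range(1,n):
    if s[i,4]>8: print('blue',s[i],c[i].round(1),ray(c[i],K,R,t,60).round(1))
for m in silhouettes('top','cover_a'):
    mk=m['mask'].astype(np.uint8); r=cv2.minAreaRect(cv2.findNonZero(mk)); bx=cv2.boxPoints(r)
    print(round(m['p'],2),mk.sum(),[ray(q,K,R,t,58)[:2].round().tolist() for q in bx], ray(r[0],K,R,t,58)[:2].round())
for m in silhouettes('top','red_tray')[:1]:
    mk=m['mask'].astype(np.uint8); r=cv2.minAreaRect(cv2.findNonZero(mk)); bx=cv2.boxPoints(r)
    print('tray',[ray(q,K,R,t,25)[:2].round().tolist() for q in bx], ray(r[0],K,R,t,25)[:2].round())
E
```

```text
blue [356 135   5   5  21] [358. 137.] [ 719.2 -327.1   60. ]
blue [284 174   6   7  28] [286.5 177. ] [ 625.1 -135.    60. ]
blue [233 180   6   6  30] [235.6 182.5] [619.8  -5.3  60. ]
blue [183 187   6   6  30] [185.5 189.5] [610.3 122.2  60. ]
blue [ 358  199   63   84 1597] [390.6 238. ] [ 451.  -379.9   60. ]
blue [475 226   6   6  26] [477.3 228.4] [ 460.  -597.1   60. ]
blue [556 280   4  19  40] [558.2 286.9] [ 304.4 -769.    60. ]
blue [302 297   7   7  38] [304.9 299.9] [ 315.8 -156.9   60. ]
0.92 1341 [[709.0, -294.0], [749.0, -353.0], [630.0, -422.0], [592.0, -363.0]] [ 670. -358.]
0.74 1637 [[292.0, -129.0], [350.0, -170.0], [272.0, -281.0], [216.0, -239.0]] [ 282. -205.]
0.7 1407 [[638.0, -107.0], [633.0, -175.0], [494.0, -164.0], [499.0, -97.0]] [ 565. -136.]
0.58 1425 [[480.0, -468.0], [542.0, -498.0], [486.0, -622.0], [426.0, -591.0]] [ 483. -545.]
0.56 1625 [[612.0, 162.0], [629.0, 88.0], [488.0, 53.0], [472.0, 125.0]] [549. 107.]
tray [[595.0, 430.0], [599.0, 308.0], [412.0, 289.0], [408.0, 407.0]] [502. 359.]
```

View pics/top0.png

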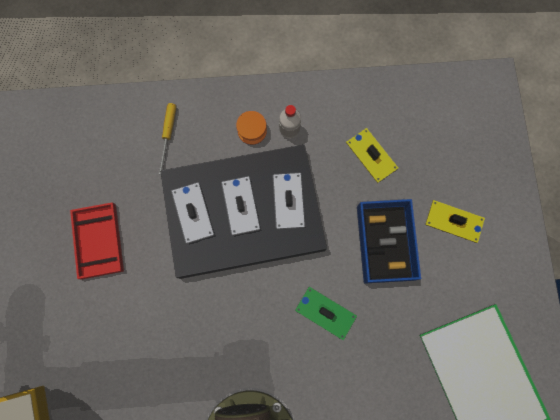

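View pics/side0c.png

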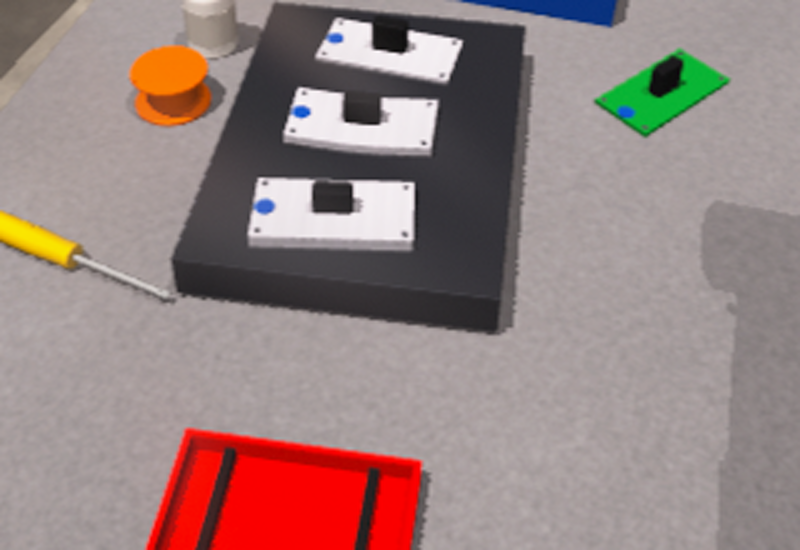

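The silver covers on the plate, in the top picture, are near (193,212), middle (240,205) and far (288,200). These fit. The green cover (327,313) and the yellow ones (372,155) and (457,221) are look-alikes lying on the bench. In the side crop, the tray is at the bottom and the middle cover's lower edge looks slightly curved. I'll enlarge that.

```bash
python3 - <<'E'
from h import *
im=cv2.imread('pics/side0.png'); cv2.imwrite('pics/side0z.png',cv2.resize(im[190:300,210:320],(770,770)[:2],interpolation=cv2.INTER_CUBIC)[:600])
im,K,R,t=cam('side')
hsv=cv2.cvtColor(im,cv2.COLOR_RGB2HSV); b=cv2.inRange(hsv,(100,110,50),(130,255,255))
n,l,s,c=cv2.connectedComponentsWithStats(b)
for i in range(1,n):
    if 8<s[i,4]<200: print('blue',c[i].round(1),[ray(c[i],K,R,t,z)[:2].round().tolist() for z in(55,65)])
# grip block tops z=90 : dark pixels within cover masks (top)
imt,Kt,Rt,tt=cam('top')
for x0,y0 in [(193,212),(240,205),(288,200)]:
    g=cv2.cvtColor(imt,cv2.COLOR_RGB2GRAY); w=np.zeros_like(g); w[y0-14:y0+14,x0-9:x0+9]=1
    pts=np.argwhere((g<60)&(w>0))[:,::-1].astype(np.float32); r=cv2.minAreaRect(pts); print(len(pts),r, ray(r[0],Kt,Rt,tt,80).round())
E
```

```text
blue [253.6 204.9] [[624.0, -132.0], [619.0, -120.0]]
blue [240.  234.5] [[620.0, -10.0], [616.0, 0.0]]
blue [369.8 234.5] [[315.0, -96.0], [315.0, -85.0]]
blue [225.4 272.2] [[610.0, 117.0], [606.0, 126.0]]
90 ((191.35296630859375, 210.9117889404297), (14.55213737487793, 6.5484619140625), 75.96376037597656) [549. 106.  80.]
79 ((239.90386962890625, 204.01922607421875), (14.904827117919922, 5.295135498046875), 78.69007110595703) [558. -15.  80.]
81 ((288.5, 198.5), (15.0, 5.0), 90.0) [ 564. -135.   80.]
```

View pics/side0z.png

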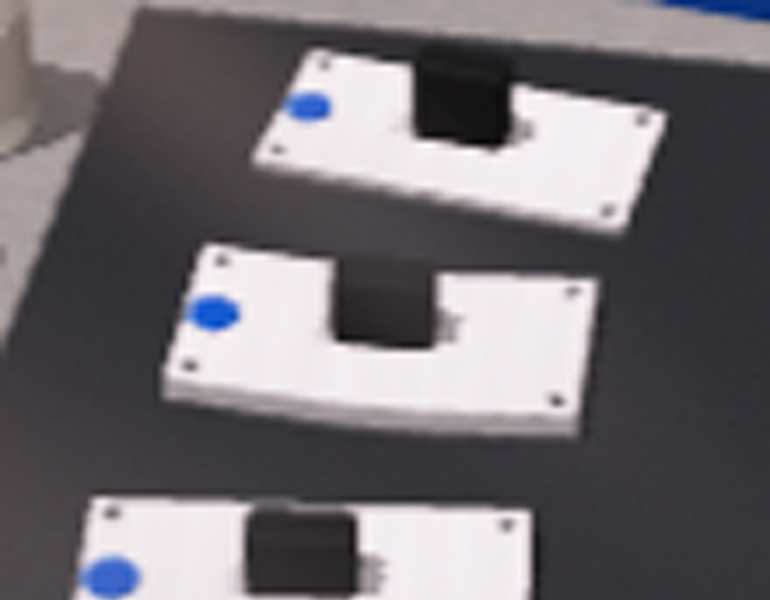

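Covers on the plate: near cover (549,107), straight lower edge; far cover (565,-135), straight; middle cover (559,-14), whose lower edge is visibly bowed in the crop, with its dot at (214,313). I'll start with the middle cover's dot end at about (619,-6) and confirm it by pressing. Fingers shut, moving over now.

Call:
move_arm(rows=".04 -.05 0 0 0 .004; .11 -.15 0 0 0 .012; .19 -.26 0 0 0 .02; .27 -.37 0 0 0 .03; .35 -.48 0 0 0 .04; .43 -.59 0 0 0 .048; .51 -.7 0 0 0 .056; .58 -.8 0 0 0 .064; .65 -.9 0 0 0 .07; .72 -1 0 0 0 .076", fingers=0)

```text
clock: 1.88
tcp_pos: [266.5, 466.6, 231.4]
tool_rot: [-3.141, -0.0, -0.249]
force: [-0.2, -0.8, 0.2]
finger_gap: 0.3
gripper_force: 0.0
```

Call:
move_arm(rows=".072 -.1 0 0 0 .008; .144 -.2 0 0 0 .015; .216 -.3 0 0 0 .023; .288 -.4 0 0 0 .03; .36 -.5 0 0 0 .038; .432 -.6 0 0 0 .046; .504 -.7 0 0 0 .053; .576 -.8 0 0 0 .061; .648 -.9 0 0 0 .068; .72 -1 0 0 0 .076")

```text
clock: 2.72
tcp_pos: [338.3, 366.7, 231.3]
tool_rot: [-3.142, -0.0, -0.169]
force: [0.1, 0.3, 0.2]
finger_gap: -0.0
gripper_force: 0.0
```

Call:
move_arm(rows=".072 -.1 0 0 0 .008; .144 -.2 0 0 0 .015; .216 -.3 0 0 0 .023; .288 -.4 0 0 0 .03; .36 -.5 0 0 0 .038; .432 -.6 0 0 0 .046; .504 -.7 0 0 0 .053; .576 -.8 0 0 0 .061; .648 -.9 0 0 0 .068; .72 -1 0 0 0 .076")

```text
clock: 3.55
tcp_pos: [410.1, 266.7, 231.3]
tool_rot: [-3.142, -0.0, -0.089]
force: [0.0, -0.5, 0.2]
finger_gap: -0.1
gripper_force: 0.0
```

Call:
move_arm(rows=".072 -.1 0 0 0 .008; .144 -.2 0 0 0 .015; .216 -.3 0 0 0 .023; .288 -.4 0 0 0 .03; .36 -.5 0 0 0 .038; .432 -.6 0 0 0 .046; .504 -.7 0 0 0 .053; .576 -.8 0 0 0 .061; .648 -.9 0 0 0 .068; .72 -1 0 0 0 .076")

```text
clock: 4.38
tcp_pos: [482.0, 166.7, 231.3]
tool_rot: [3.142, -0.0, -0.01]
force: [-0.3, 0.2, -0.2]
finger_gap: 0.2
gripper_force: 0.0
```

Call:
move_arm(rows=".072 -.1 0 0 0 .008; .144 -.2 0 0 0 .015; .216 -.3 0 0 0 .023; .288 -.4 0 0 0 .03; .36 -.5 0 0 0 .038; .432 -.6 0 0 0 .046; .504 -.7 0 0 0 .053; .576 -.8 0 0 0 .061; .648 -.9 0 0 0 .068; .72 -1 0 0 0 .076")

```text
clock: 5.22
tcp_pos: [553.8, 66.7, 231.3]
tool_rot: [3.141, -0.0, 0.07]
force: [1.5, 0.1, 0.1]
finger_gap: -0.0
gripper_force: 0.0
```

Call:
move_arm(rows=".08 -.09 -.05 0 0 .01; .16 -.18 -.15 0 0 .02; .24 -.28 -.27 0 0 .03; .32 -.38 -.4 0 0 .04; .4 -.48 -.53 0 0 .05; .48 -.57 -.66 0 0 .06; .55 -.64 -.78 0 0 .068; .6 -.7 -.88 0 0 .073; .63 -.74 -.96 0 0 .076; .63 -.74 -1 0 0 .076")

```text
clock: 6.05
tcp_pos: [616.5, -7.0, 129.6]
tool_rot: [3.141, 0.002, 0.148]
force: [-0.6, 0.6, -0.8]
finger_gap: -0.0
gripper_force: 0.0
```

Call:
move_arm(rows="0 0 -.07 0 0 0; 0 0 -.15 0 0 0; 0 0 -.23 0 0 0; 0 0 -.31 0 0 0; 0 0 -.38 0 0 0; 0 0 -.44 0 0 0; 0 0 -.49 0 0 0; 0 0 -.53 0 0 0; 0 0 -.56 0 0 0; 0 0 -.57 0 0 0")

```text
clock: 6.88
tcp_pos: [616.6, -6.2, 73.7]
tool_rot: [3.141, 0.0, 0.149]
force: [-0.4, -0.0, -0.6]
finger_gap: 0.1
gripper_force: 0.0
```

```bash
python3 - <<'E'
from h import *
im,K,R,t=cam('side'); cv2.imwrite('pics/s1.png',cv2.resize(im[150:300,180:340,::-1],None,fx=4,fy=4,interpolation=cv2.INTER_CUBIC))
s=manip.get_state(); print(s['clock'],s['tcp_pos'],s['tool_rot'],s['force'])
E
```

```text
6.9333 [616.63332471  -6.2029169   73.88887088] [3.14144487e+00 3.41995594e-04 1.48684824e-01] [-0.12373548 -0.40710435 -0.38370068]
```

View pics/s1.png

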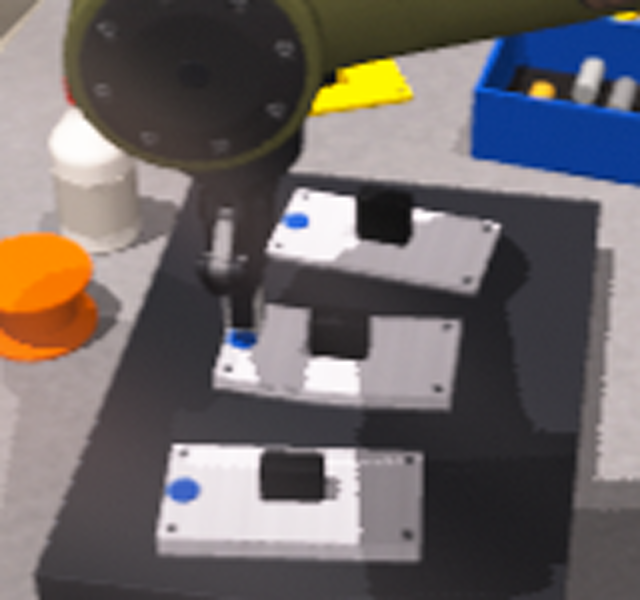

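The picture shows the shut tips right above the middle cover's dot, at (240,335). Its lower edge is plainly curved and the neighbours' edges are straight. Now pressing down slowly.

Call:
move_arm(rows="0 0 -.006 0 0 0; 0 0 -.012 0 0 0; 0 0 -.018 0 0 0; 0 0 -.024 0 0 0; 0 0 -.03 0 0 0; 0 0 -.036 0 0 0; 0 0 -.042 0 0 0; 0 0 -.048 0 0 0; 0 0 -.054 0 0 0; 0 0 -.06 0 0 0")

```text
clock: 7.77
tcp_pos: [616.7, -6.1, 68.2]
tool_rot: [3.142, 0.0, 0.149]
force: [-0.1, 1.1, -1.1]
finger_gap: 0.2
gripper_force: 0.0
```

Call:
move_arm(rows="0 0 -.003 0 0 0; 0 0 -.006 0 0 0; 0 0 -.009 0 0 0; 0 0 -.012 0 0 0; 0 0 -.015 0 0 0; 0 0 -.018 0 0 0; 0 0 -.021 0 0 0; 0 0 -.024 0 0 0; 0 0 -.027 0 0 0; 0 0 -.03 0 0 0")

```text
clock: 8.6
tcp_pos: [616.7, -6.1, 65.3]
tool_rot: [3.142, -0.0, 0.149]
force: [0.2, -0.4, 0.6]
finger_gap: -0.0
gripper_force: 0.0
```

Call:
move_arm(rows="0 0 -.003 0 0 0; 0 0 -.006 0 0 0; 0 0 -.009 0 0 0; 0 0 -.012 0 0 0; 0 0 -.015 0 0 0; 0 0 -.018 0 0 0; 0 0 -.021 0 0 0; 0 0 -.024 0 0 0; 0 0 -.024 0 0 0; 0 0 -.024 0 0 0")

```text
clock: 9.43
tcp_pos: [616.9, -6.2, 63.0]
tool_rot: [3.141, -0.001, 0.149]
force: [0.2, 0.3, 0.7]
finger_gap: -0.1
gripper_force: 0.6
```

```bash
cat > f.py <<'E'
from h import *
F=[]
for i in range(4):
    im,K,R,t=cam('side'); F.append(manip.get_state()['force'])
print(np.mean(F,0).round(2),manip.get_state()['tcp_pos'].round(1),manip.get_state()['clock'])
for n in ['side','top']:
    if n=='top': im,K,R,t=cam(n)
    hsv=cv2.cvtColor(im,cv2.COLOR_RGB2HSV); b=cv2.inRange(hsv,(100,110,40),(130,255,255))
    k,l,s,c=cv2.connectedComponentsWithStats(b)
    for i in range(1,k):
        if 3<s[i,4]<200: print(n,s[i,4],c[i].round(1))
save('f_%.1f'%manip.get_state()['clock'],im)
imS,_,_,_=cam('side'); cv2.imwrite('pics/g_%.1f.png'%manip.get_state()['clock'],cv2.resize(imS[200:270,210:310,::-1],None,fx=6,fy=6,interpolation=cv2.INTER_CUBIC))
E
python3 f.py
```

```text
[0.71 0.42 1.06] [616.9  -6.1  63. ] 9.6333
side 17 [253.6 204.9]
side 19 [369.8 234.5]
side 4 [239.5 236. ]
side 31 [225.4 272.2]
top 21 [358. 137.]
top 28 [286.5 177. ]
top 27 [185.6 189.6]
top 26 [477.3 228.4]
top 39 [558.2 286.5]
top 37 [305. 300.]
```

Call:
move_arm(rows="0 0 -.003 0 0 0; 0 0 -.006 0 0 0; 0 0 -.009 0 0 0; 0 0 -.012 0 0 0; 0 0 -.015 0 0 0; 0 0 -.018 0 0 0; 0 0 -.021 0 0 0; 0 0 -.024 0 0 0; 0 0 -.024 0 0 0; 0 0 -.024 0 0 0")

```text
clock: 10.57
tcp_pos: [616.7, -6.2, 60.5]
tool_rot: [3.142, -0.0, 0.149]
force: [1.4, 0.1, 0.5]
finger_gap: -0.2
gripper_force: 0.7
```

```bash
python3 f.py|head -1; ls pics
```

```text
[ 1.06 -0.2   1.31] [616.7  -6.1  60.5] 10.7667
f_10.8.png
f_9.7.png
g_10.9.png
g_9.7.png
s1.png
side0.png
side0c.png
side0z.png
top0.png
top0c.png
```

It yields at a steady ~1.2 N, so the middle cover rocks. I'll keep going until the end meets the plate.

Call:
move_arm(rows="0 0 -.002 0 0 0; 0 0 -.004 0 0 0; 0 0 -.006 0 0 0; 0 0 -.008 0 0 0; 0 0 -.01 0 0 0; 0 0 -.012 0 0 0; 0 0 -.012 0 0 0; 0 0 -.012 0 0 0; 0 0 -.012 0 0 0; 0 0 -.012 0 0 0")

```text
clock: 11.7
tcp_pos: [616.8, -6.2, 60.2]
tool_rot: [3.141, -0.001, 0.149]
force: [-1.6, 0.4, 6.9]
finger_gap: 0.1
gripper_force: 3.2
```

```bash
python3 f.py|head -1; ls -t pics|head -1
```

```text
[-2.15  0.88  6.29] [616.8  -6.1  60.2] 11.9
g_12.0.png
```

View pics/g_12.0.png

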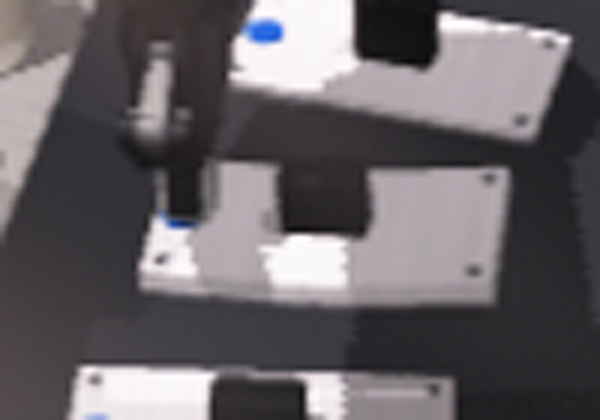

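Call:
move_arm(rows="0 0 0 0 0 0; 0 0 0 0 0 0; 0 0 0 0 0 0; 0 0 0 0 0 0; 0 0 0 0 0 0; 0 0 0 0 0 0; 0 0 0 0 0 0; 0 0 0 0 0 0; 0 0 0 0 0 0; 0 0 0 0 0 0")

```text
clock: 12.83
tcp_pos: [616.8, -6.2, 60.2]
tool_rot: [3.141, -0.001, 0.149]
force: [-1.0, 0.6, 6.2]
finger_gap: 0.1
gripper_force: 3.2
```

The picture shows the dot end (150,290) down on the plate and the far end raised, held over a second. Releasing gently and moving to the other end.

Call:
move_arm(rows="0 0 .01 0 0 0; 0 0 .02 0 0 0; 0 0 .03 0 0 0; 0 0 .045 0 0 0; 0 0 .06 0 0 0; 0 0 .1 0 0 0; 0 0 .18 0 0 0; 0 0 .28 0 0 0; 0 0 .4 0 0 0; 0 0 .48 0 0 0")

```text
clock: 13.67
tcp_pos: [617.4, -6.2, 109.9]
tool_rot: [3.141, -0.002, 0.149]
force: [0.6, 0.2, -0.0]
finger_gap: 0.1
gripper_force: 0.0
```

Call:
move_arm(rows="-.05 -.01 0 0 0 0; -.15 -.02 0 0 0 0; -.28 -.04 0 0 0 0; -.42 -.06 0 0 0 0; -.56 -.08 0 0 0 0; -.7 -.1 0 0 0 0; -.82 -.12 0 0 0 0; -.91 -.14 0 0 0 0; -.97 -.15 0 0 0 0; -1 -.15 0 0 0 0")

```text
clock: 14.5
tcp_pos: [516.2, -21.3, 107.5]
tool_rot: [-3.141, -0.001, 0.149]
force: [0.1, 0.2, 0.5]
finger_gap: -0.1
gripper_force: 0.0
```

Call:
move_arm(rows="-.05 -.01 -.02 0 0 0; -.1 -.02 -.07 0 0 0; -.13 -.02 -.13 0 0 0; -.13 -.02 -.2 0 0 0; -.13 -.02 -.26 0 0 0; -.13 -.02 -.31 0 0 0; -.13 -.02 -.35 0 0 0; -.13 -.02 -.38 0 0 0; -.13 -.02 -.4 0 0 0; -.13 -.02 -.41 0 0 0")

```text
clock: 15.33
tcp_pos: [503.7, -23.2, 65.9]
tool_rot: [3.141, 0.0, 0.149]
force: [0.5, 0.8, -0.1]
finger_gap: -0.2
gripper_force: 0.0
```

Call:
move_arm(rows="0 0 -.004 0 0 0; 0 0 -.008 0 0 0; 0 0 -.012 0 0 0; 0 0 -.016 0 0 0; 0 0 -.02 0 0 0; 0 0 -.023 0 0 0; 0 0 -.026 0 0 0; 0 0 -.029 0 0 0; 0 0 -.031 0 0 0; 0 0 -.033 0 0 0")

```text
clock: 16.17
tcp_pos: [503.7, -23.2, 63.0]
tool_rot: [3.141, -0.0, 0.149]
force: [-1.0, -0.0, 1.1]
finger_gap: 0.0
gripper_force: 0.6
```

```bash
python3 f.py
```

```text
[-1.25  0.36  1.01] [503.7 -23.2  63. ] 16.3667
side 118 [522.4 140.2]
side 8 [239.5 173.5]
side 17 [253.6 204.9]
side 25 [240.4 233.8]
side 19 [369.8 234.5]
side 31 [225.4 272.2]
top 21 [358. 137.]
top 28 [286.5 177. ]
top 26 [477.3 228.4]
top 41 [558.1 286.3]
top 37 [305. 300.]
```

Contact as before at 63. Rocking it to the plate.

Call:
move_arm(rows="0 0 -.003 0 0 0; 0 0 -.006 0 0 0; 0 0 -.009 0 0 0; 0 0 -.012 0 0 0; 0 0 -.015 0 0 0; 0 0 -.018 0 0 0; 0 0 -.021 0 0 0; 0 0 -.024 0 0 0; 0 0 -.026 0 0 0; 0 0 -.026 0 0 0")

```text
clock: 17.3
tcp_pos: [503.7, -23.2, 60.3]
tool_rot: [3.141, 0.0, 0.149]
force: [-0.2, -0.0, 2.0]
finger_gap: 0.1
gripper_force: 0.7
```

Call:
move_arm(rows="0 0 -.002 0 0 0; 0 0 -.004 0 0 0; 0 0 -.006 0 0 0; 0 0 -.008 0 0 0; 0 0 -.01 0 0 0; 0 0 -.01 0 0 0; 0 0 -.01 0 0 0; 0 0 -.01 0 0 0; 0 0 -.01 0 0 0; 0 0 -.01 0 0 0")

```text
clock: 18.13
tcp_pos: [503.7, -23.2, 60.2]
tool_rot: [3.141, -0.0, 0.149]
force: [-4.3, 1.1, 7.8]
finger_gap: 0.3
gripper_force: 3.3
```

```bash
python3 f.py|head -1;ls -t pics|head -1
```

```text
[-4.16  0.45  6.63] [503.7 -23.2  60.1] 18.3333
g_18.4.png
```

Call:
move_arm(rows="0 0 0 0 0 0; 0 0 0 0 0 0; 0 0 0 0 0 0; 0 0 0 0 0 0; 0 0 0 0 0 0; 0 0 0 0 0 0; 0 0 0 0 0 0; 0 0 0 0 0 0; 0 0 0 0 0 0; 0 0 0 0 0 0")

```text
clock: 19.27
tcp_pos: [503.7, -23.2, 60.2]
tool_rot: [3.141, -0.0, 0.149]
force: [-3.9, 0.9, 6.6]
finger_gap: 0.0
gripper_force: 3.3
```

Call:
move_arm(rows="0 0 .01 0 0 0; 0 0 .02 0 0 0; 0 0 .03 0 0 0; 0 0 .045 0 0 0; 0 0 .06 0 0 0; 0 0 .12 0 0 0; 0 0 .22 0 0 0; 0 0 .36 0 0 0; 0 0 .52 0 0 0; 0 0 .68 0 0 0")

```text
clock: 20.1
tcp_pos: [503.7, -23.2, 128.9]
tool_rot: [3.141, -0.0, 0.149]
force: [0.1, 0.2, -0.3]
finger_gap: -0.1
gripper_force: 0.0
```

Call:
move_arm(rows="-.05 .05 .05 0 0 0; -.1 .1 .1 0 0 0; -.2 .2 .15 0 0 0; -.3 .3 .2 0 0 0; -.4 .4 .25 0 0 0; -.5 .5 .3 0 0 0; -.6 .6 .3 0 0 0; -.7 .7 .3 0 0 0; -.75 .75 .3 0 0 0; -.75 .75 .3 0 0 0", fingers=1)

```text
clock: 20.93
tcp_pos: [427.8, 52.8, 157.2]
tool_rot: [-3.141, -0.0, 0.151]
force: [0.3, 0.6, 0.2]
finger_gap: 85.5
gripper_force: 0.0
```

```bash
python3 - <<'E'
from h import *
im,K,R,t=cam('side'); imt,Kt,Rt,tt=cam('top')
A=cv2.resize(im[200:275,200:300,::-1],(560,420),interpolation=cv2.INTER_CUBIC); cv2.imwrite('pics/k.png',A)
g18=cv2.imread('pics/g_18.4.png'); cv2.imwrite('pics/pair.png',np.vstack([cv2.resize(g18,(420,294)),cv2.resize(A,(420,300))]))
for n,i,k,r,q in[('side',im,K,R,t),('top',imt,Kt,Rt,tt)]:
    b=cv2.inRange(cv2.cvtColor(i,cv2.COLOR_RGB2HSV),(100,110,40),(130,255,255)); N,l,s,c=cv2.connectedComponentsWithStats(b)
    for j in range(1,N):
        if 10<s[j,4]<60: print(n,c[j].round(1),ray(c[j],k,r,q,62)[:2].round(1))
    for m in mark_of(n,'cover_b'): print(n,round(m['p'],2),(r.T@(np.array(m['point'])-q)).round(1))
E
```

```text
side [253.6 204.9] [ 620.7 -123.4]
side [240.  234.5] [617.  -3.]
side [369.8 234.5] [315.3 -88.1]
side [225.4 272.2] [607.2 123.6]
side 0.95 [549.9 109.6  48.7]
side 0.77 [558.3 -12.5  46.7]
side 0.73 [ 686.3 -365.2    2.8]
side 0.62 [ 564.3 -133.5   51.7]
top [358. 137.] [ 718.5 -326.7]
top [286.5 176.9] [ 624.8 -134.9]
top [235.5 182.4] [619.4  -5.2]
top [185.7 189.3] [610.4 121.3]
top [477.3 228.4] [ 459.7 -596.2]
top [558.1 286.3] [ 305.7 -768.1]
top [305. 300.] [ 315.6 -156.9]
top 0.96 [ 568.3 -135.4   45.5]
top 0.92 [ 492.6 -571.4   -2.4]
top 0.85 [550.  103.7  45.1]
top 0.85 [ 283.7 -210.6   -3. ]
top 0.79 [ 687.6 -370.3   -1.2]
top 0.75 [563.4 -15.   52.8]
top 0.72 [499.5 363.9  -1.4]
```

View pics/pair.png

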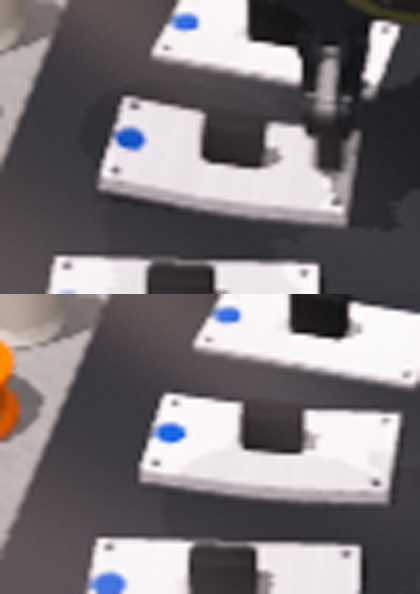

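The upper half shows the no-dot end down with the dot end raised. The lower half shows the cover swung back to rest with its block at (272,427). Grasping at (559.5,-14).

Call:
move_arm(rows=".06 -.03 0 0 0 0; .18 -.09 0 0 0 0; .32 -.16 0 0 0 0; .48 -.24 -.04 0 0 0; .66 -.33 -.1 0 0 0; .82 -.41 -.15 0 0 0; .94 -.47 -.2 0 0 0; 1 -.52 -.2 0 0 0; 1 -.57 -.2 0 0 0; 1 -.6 -.2 0 0 0")

```text
clock: 21.97
tcp_pos: [528.8, -9.1, 137.2]
tool_rot: [3.141, 0.001, 0.148]
force: [0.4, 0.2, 0.7]
finger_gap: 85.6
gripper_force: 0.0
```

Call:
move_arm(rows=".1 -.02 0 0 0 0; .2 -.04 -.02 0 0 0; .27 -.05 -.06 0 0 0; .3 -.056 -.12 0 0 0; .308 -.056 -.19 0 0 0; .308 -.056 -.26 0 0 0; .308 -.056 -.33 0 0 0; .308 -.056 -.4 0 0 0; .308 -.056 -.45 0 0 0; .308 -.056 -.48 0 0 0")

```text
clock: 22.8
tcp_pos: [559.0, -13.8, 88.3]
tool_rot: [3.141, 0.001, 0.149]
force: [-0.2, 0.4, 0.1]
finger_gap: 85.0
gripper_force: 0.0
```

Call:
move_arm(rows="0 0 -.03 0 0 0; 0 0 -.06 0 0 0; 0 0 -.09 0 0 0; 0 0 -.12 0 0 0; 0 0 -.15 0 0 0; 0 0 -.18 0 0 0; 0 0 -.2 0 0 0; 0 0 -.22 0 0 0; 0 0 -.235 0 0 0; 0 0 -.24 0 0 0")

```text
clock: 23.63
tcp_pos: [559.4, -13.8, 65.0]
tool_rot: [3.142, 0.0, 0.149]
force: [-0.2, 0.2, 0.0]
finger_gap: 85.4
gripper_force: 0.0
```

```bash
python3 - <<'E'
from h import *
im,K,R,t=cam('side'); it,_,_,_=cam('top')
A=cv2.resize(im[170:290,190:320],(650,600),interpolation=cv2.INTER_CUBIC); save('grasp',A)
s=manip.get_state();print(s['tcp_pos'],s['force'])
E
```

```text
[559.52474888 -13.78503347  65.31825964] [-1.17514431 -0.27863931 -0.31500398]
```

View pics/grasp.png

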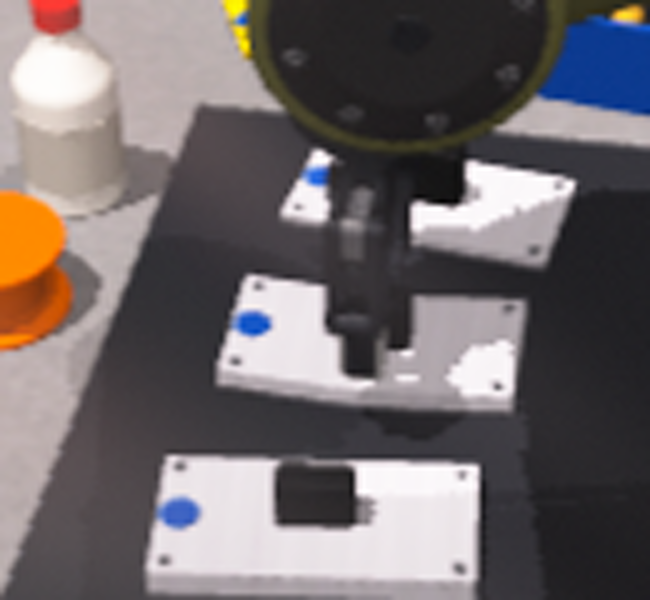

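The open fingers straddle the block at (360,350), centred along the cover. Closing.

Call:
move_arm(rows="0 0 0 0 0 0; 0 0 0 0 0 0; 0 0 0 0 0 0; 0 0 0 0 0 0; 0 0 0 0 0 0; 0 0 0 0 0 0; 0 0 0 0 0 0; 0 0 0 0 0 0; 0 0 0 0 0 0; 0 0 0 0 0 0", fingers=0)

```text
clock: 24.57
tcp_pos: [559.6, -13.6, 65.6]
tool_rot: [3.142, -0.0, 0.149]
force: [-0.6, 1.0, 1.9]
finger_gap: 14.8
gripper_force: 60.9
```

Call:
move_arm(rows="0 0 .01 0 0 0; 0 0 .03 0 0 0; 0 0 .06 0 0 0; 0 0 .11 0 0 0; 0 0 .17 0 0 0; 0 0 .25 0 0 0; 0 0 .33 0 0 0; 0 0 .4 0 0 0; 0 0 .45 0 0 0; 0 0 .47 0 0 0")

```text
clock: 25.4
tcp_pos: [560.1, -13.7, 113.9]
tool_rot: [3.142, -0.002, 0.149]
force: [0.5, -0.1, -3.9]
finger_gap: 14.8
gripper_force: 60.2
```

```bash
python3 - <<'E'
from h import *
im,K,R,t=cam('top')
m=silhouettes('top','red_tray')[0]['mask'].astype(np.uint8)
hsv=cv2.cvtColor(im,cv2.COLOR_RGB2HSV); red=(cv2.inRange(hsv,(0,120,60),(8,255,255))|cv2.inRange(hsv,(172,120,60),(180,255,255)))&(m*255)
for z,kk in((25,red),(25,m)):
    h=cv2.convexHull(cv2.findNonZero(kk)); r=cv2.minAreaRect(np.array([ray(q[0],K,R,t,z)[:2] for q in h],np.float32)); print(r)
# strip: dark pixels inside tray
g=cv2.cvtColor(im,cv2.COLOR_RGB2GRAY); x,y,w,h=cv2.boundingRect(m); 
dk=np.zeros_like(g); dk[y+4:y+h-4,x+4:x+w-4]=((g<60)&(hsv[:,:,1]<140))[y+4:y+h-4,x+4:x+w-4]
n,l,s,c=cv2.connectedComponentsWithStats(dk)
for i in range(1,n):
    if s[i,4]>20: print('strip',s[i,4],ray(c[i],K,R,t,15)[:2].round(1))
im,K,R,t=cam('side')
for n,q in [('side',(K,R,t))]:
    for m in mark_of(n,'red_tray')[:1]: print((R.T@(np.array(m['point'])-t)).round(1))
    m=silhouettes(n,'red_tray')[0]['mask'].astype(np.uint8); h=cv2.convexHull(cv2.findNonZero(m)); print(cv2.minAreaRect(np.array([ray(q[0],K,R,t,25)[:2] for q in h],np.float32)))
s=manip.get_state();print(s['tcp_pos'],s['force'],s['finger_gap'],s['gripper_force'],s['joints'])
E
```

```text
((467.9768371582031, 387.5415344238281), (118.03895568847656, 55.35465621948242), 9.115924835205078)
((467.9768371582031, 387.5415344238281), (118.03895568847656, 55.35465621948242), 9.115924835205078)
strip 56 [445.8 387.4]
[502.5 368.1  -5.2]
((501.038330078125, 368.1092224121094), (181.04251098632812, 113.39142608642578), 6.78978967666626)
[559.22303011 -13.78383438 111.78890705] [-2.66173442e-03 -2.45290101e-02 -4.41383499e+00] 15.027240360269492 60.17308831214905 [ 3.34191073e-01 -4.78560402e-02 -2.20501780e-01 -1.48473970e-04
 -1.39902720e+00  1.38528313e+00]
```

The grip is firm (15 mm gap, 60 N) and the cover is lifted. Tray centre is about (502,365), yaw 0.115; both cameras agree once the wall bias is taken out. Carrying it over.

Call:
move_arm(rows="0 0 .05 0 0 0; 0 .02 .12 0 0 0; 0 .06 .2 0 0 0; -.02 .12 .28 0 0 0; -.04 .2 .34 0 0 0; -.06 .3 .38 0 0 0; -.08 .4 .4 0 0 0; -.1 .5 .4 0 0 0; -.12 .6 .4 0 0 0; -.14 .7 .4 0 0 0")

```text
clock: 26.48
tcp_pos: [545.0, 57.5, 151.9]
tool_rot: [3.142, 0.001, 0.149]
force: [-0.8, 0.5, -3.7]
finger_gap: 15.1
gripper_force: 60.1
```

Call:
move_arm(rows="-.015 .1 0 0 0 -.001; -.03 .2 0 0 0 -.002; -.045 .3 0 0 0 -.003; -.06 .4 0 0 0 -.004; -.075 .5 0 0 0 -.005; -.09 .6 0 0 0 -.006; -.105 .7 0 0 0 -.007; -.12 .8 0 0 0 -.008; -.135 .9 0 0 0 -.009; -.15 1 0 0 0 -.01")

```text
clock: 27.32
tcp_pos: [530.4, 157.2, 152.4]
tool_rot: [3.141, -0.0, 0.138]
force: [-0.5, -0.6, -3.5]
finger_gap: 15.0
gripper_force: 60.1
```

Call:
move_arm(rows="-.015 .1 0 0 0 -.001; -.03 .2 0 0 0 -.002; -.045 .3 0 0 0 -.003; -.06 .4 0 0 0 -.004; -.075 .5 0 0 0 -.005; -.09 .6 0 0 0 -.006; -.105 .7 0 0 0 -.007; -.12 .8 0 0 0 -.008; -.135 .9 0 0 0 -.009; -.15 1 0 0 0 -.01")

```text
clock: 28.15
tcp_pos: [515.3, 257.3, 152.3]
tool_rot: [3.142, -0.0, 0.128]
force: [0.3, -0.1, -3.5]
finger_gap: 14.8
gripper_force: 60.1
```

Call:
move_arm(rows="-.015 .1 0 0 0 -.001; -.03 .2 0 0 0 -.002; -.045 .3 0 0 0 -.003; -.06 .4 0 0 0 -.004; -.075 .5 0 0 0 -.005; -.09 .6 0 0 0 -.006; -.105 .7 -.05 0 0 -.007; -.12 .79 -.12 0 0 -.009; -.13 .86 -.2 0 0 -.011; -.14 .92 -.28 0 0 -.012")

```text
clock: 28.98
tcp_pos: [501.1, 349.0, 122.9]
tool_rot: [3.141, 0.001, 0.115]
force: [-0.5, -1.0, -4.3]
finger_gap: 14.8
gripper_force: 60.1
```

Call:
move_arm(rows="0 .06 -.07 0 0 0; 0 .12 -.14 0 0 0; 0 .16 -.2 0 0 0; 0 .17 -.26 0 0 0; 0 .17 -.32 0 0 0; 0 .17 -.38 0 0 0; 0 .17 -.44 0 0 0; 0 .17 -.5 0 0 0; 0 .17 -.54 0 0 0; 0 .17 -.56 0 0 0")

```text
clock: 29.82
tcp_pos: [501.3, 364.9, 67.5]
tool_rot: [3.141, 0.001, 0.115]
force: [-0.1, 0.0, -3.1]
finger_gap: 14.8
gripper_force: 60.1
```

```bash
python3 - <<'E'
from h import *
it,Kt,Rt,tt=cam('top'); im,K,R,t=cam('side')
save('tray',np.hstack([cv2.resize(im[270:420,140:330],(400,316),interpolation=cv2.INTER_CUBIC),cv2.resize(it[180:300,50:190],(369,316),interpolation=cv2.INTER_CUBIC)]))
s=manip.get_state();print(s['tcp_pos'],s['tool_rot'],s['force'],s['finger_gap'])
E
```

```text
[501.42013966 365.00820118  67.96812346] [3.14109451e+00 3.96719721e-04 1.15044427e-01] [-0.2656838   0.97386473 -4.11440078] 14.331639816391759
```

View pics/tray.png

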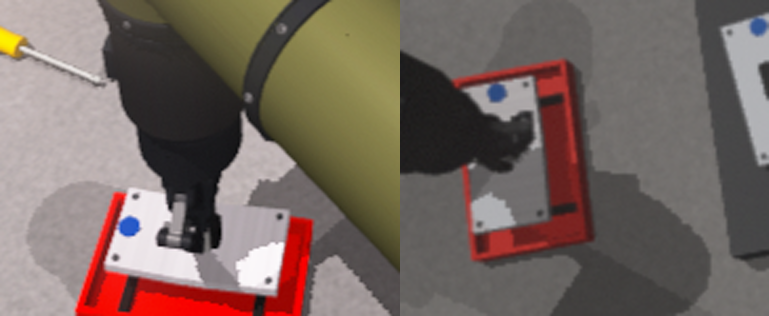

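The cover is over the tray, aligned; the offset in the top view matches its 40 mm height. Lowering.

Call:
move_arm(rows="0 0 -.05 0 0 0; 0 0 -.1 0 0 0; 0 0 -.15 0 0 0; 0 0 -.2 0 0 0; 0 0 -.24 0 0 0; 0 0 -.28 0 0 0; 0 0 -.31 0 0 0; 0 0 -.34 0 0 0; 0 0 -.36 0 0 0; 0 0 -.37 0 0 0")

```text
clock: 30.75
tcp_pos: [501.5, 365.2, 31.0]
tool_rot: [3.141, 0.0, 0.115]
force: [0.5, 0.5, -4.0]
finger_gap: 14.8
gripper_force: 60.1
```

Call:
move_arm(rows="0 0 -.003 0 0 0; 0 0 -.006 0 0 0; 0 0 -.009 0 0 0; 0 0 -.012 0 0 0; 0 0 -.015 0 0 0; 0 0 -.018 0 0 0; 0 0 -.021 0 0 0; 0 0 -.024 0 0 0; 0 0 -.027 0 0 0; 0 0 -.03 0 0 0")

```text
clock: 31.58
tcp_pos: [501.5, 365.3, 28.3]
tool_rot: [3.142, -0.0, 0.115]
force: [0.5, -0.1, -4.0]
finger_gap: 14.5
gripper_force: 60.1
```

Call:
move_arm(rows="0 0 -.002 0 0 0; 0 0 -.004 0 0 0; 0 0 -.006 0 0 0; 0 0 -.008 0 0 0; 0 0 -.01 0 0 0; 0 0 -.012 0 0 0; 0 0 -.014 0 0 0; 0 0 -.015 0 0 0; 0 0 -.015 0 0 0; 0 0 -.015 0 0 0")

```text
clock: 32.42
tcp_pos: [501.6, 365.3, 27.9]
tool_rot: [3.142, -0.001, 0.115]
force: [-5.1, -2.6, 5.4]
finger_gap: 15.1
gripper_force: 61.2
```

It's seated: the strips carry it. Opening partway so the fingers clear the tray walls, then rising.

Call:
move_arm(rows="0 0 .005 0 0 0; 0 0 .005 0 0 0; 0 0 .005 0 0 0; 0 0 .005 0 0 0; 0 0 .005 0 0 0; 0 0 .005 0 0 0; 0 0 .005 0 0 0; 0 0 .005 0 0 0; 0 0 .005 0 0 0; 0 0 .005 0 0 0", fingers=0.45)

```text
clock: 33.25
tcp_pos: [501.5, 365.3, 27.3]
tool_rot: [3.142, -0.0, 0.115]
force: [0.2, 0.5, 1.1]
finger_gap: 38.7
gripper_force: 0.0
```

Call:
move_arm(rows="0 0 .02 0 0 0; 0 0 .06 0 0 0; 0 0 .12 0 0 0; 0 0 .2 0 0 0; 0 0 .3 0 0 0; 0 0 .42 0 0 0; 0 0 .55 0 0 0; 0 0 .7 0 0 0; 0 0 .85 0 0 0; 0 0 1 0 0 0")

```text
clock: 34.08
tcp_pos: [501.7, 365.4, 129.7]
tool_rot: [-3.141, -0.001, 0.115]
force: [0.4, 0.8, 0.4]
finger_gap: 38.4
gripper_force: 0.0
```

Call:
move_arm(rows="-.05 -.05 .05 0 0 0; -.1 -.1 .1 0 0 0; -.2 -.2 .2 0 0 0; -.3 -.3 .3 0 0 0; -.4 -.4 .4 0 0 0; -.5 -.5 .5 0 0 0; -.6 -.6 .6 0 0 0; -.7 -.7 .6 0 0 0; -.75 -.75 .6 0 0 0; -.75 -.75 .6 0 0 0")

```text
clock: 34.92
tcp_pos: [425.6, 289.4, 187.5]
tool_rot: [-3.141, -0.0, 0.115]
force: [-0.2, 0.4, 0.5]
finger_gap: 38.5
gripper_force: 0.0
```

```bash
python3 - <<'E'
from h import *
it,Kt,Rt,tt=cam('top'); im,K,R,t=cam('side')
for n in['top','side']:
    r,q=(Rt,tt) if n=='top' else (R,t)
    for m in mark_of(n,'cover_b')+mark_of(n,'red_tray'): print(n,round(m['p'],2),(r.T@(np.array(m['point'])-q)).round(1))
save('end',np.hstack([cv2.resize(im[250:420,140:330],(400,358),interpolation=cv2.INTER_CUBIC),cv2.resize(it[160:300,50:206],(399,358),interpolation=cv2.INTER_CUBIC)]))
s=manip.get_state();print(s['clock'],s['tcp_pos'],s['finger_gap'])
E
```

```text
top 0.97 [ 491.8 -569.5   -0.7]
top 0.89 [551.  105.9  50.6]
top 0.89 [ 2.845e+02 -2.108e+02 -2.000e-01]
top 0.88 [ 565.9 -132.7   49.9]
top 0.72 [508.1 365.4  11.9]
top 0.56 [ 687.6 -367.6    1.3]
top 0.81 [503.  363.2  -2.1]
side 0.9 [ 275.1 -209.8    2.1]
side 0.87 [551.4 109.5  49.1]
side 0.83 [500.2 366.5   8.6]
side 0.78 [ 6.866e+02 -3.662e+02 -2.000e-01]
side 0.41 [500.7 364.3  11.6]
35.2167 [426.65704305 290.38916122 186.71548503] 38.0216191631919
```

View pics/end.png

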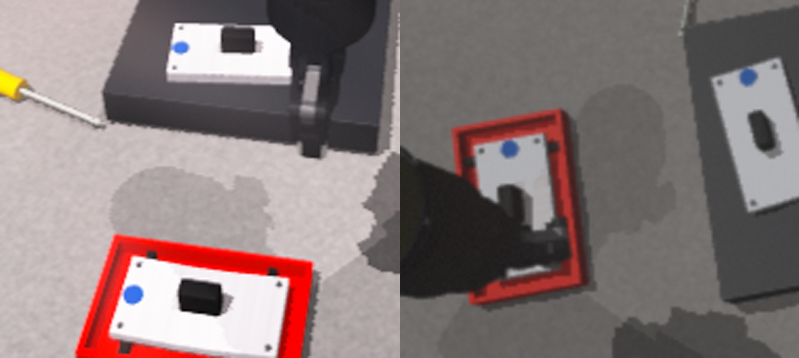

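The cover lies centred on both strips at about (503,366,11), the other covers are where they began, and the gripper is clear. Handing in.

```bash
python3 -c "
from plant import manip
print(manip.close_job())"
```

```text
the job is handed in; nothing more can be done
None
```

The middle cover was the bowed one: I rocked it blue-dot end down, then the other end, holding each for over a second at about 6–8 N of finger force, then set it on both strips in the red tray. The final pictures show it centred there, and I handed the job in at about 35 s; no verdict came back.

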